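# Fan the paint test panels on the viewing rack

### The job

Fan the three loose paint test panels out on the sloping rack as a shingled row that carries on from the fixed white panel: yellow first, then red, then blue. Each panel rests its short edge on the ledge and overlaps the one before by about a third of its width, its other long edge down on the board, so that two thirds of every colour shows. The paint chips: lay the panels down rather than drop them, and leave the other things on the table where they are.

Things in the scene. Friction and masses are not known exactly. Their poses are not given: they have to be found in the camera images.
- board: Fixed sloping wooden board of the rack, leaning back 35 degrees from level. Origin: where its face meets the ledge's inner face, at the outer long edge of the white panel, 16 mm above the table. x along the row (the way panels are added), y up the slope, z out of the face (up, and to the robot's right). Face: x -10 to 212 mm, y 0 to 138 mm, z = 0.
- ledge_mid (a point): Middle of the ledge's foot, at (101, 0, 0) mm in the board's frame, same axes. The ledge is an aluminium lip, 8 mm thick, on the y < 0 side along the whole lower edge; it stands 28 mm out of the board's face.
- master_center (a point): Centre of the top of the white panel fixed on the board (60 mm along the row, 120 up the slope, 10 thick), at (30, 60, 10) mm in the board's frame. A panel shingled on it, and each further one, slopes down towards the board's +x by about 14 degrees, the centre of its underside 7 mm off the face; one overlapping by half or more tips the wrong way.
- panel_yellow: Loose painted test panel, yellow, a plain flat board 60 x 120 x 10 mm with all its sides alike, 50 to 100 g; starts lying flat on the table. Origin: centre of its underside; x across its 60 mm width, y along its 120 mm length, z up out of its 10 mm thickness (a half turn about z gives the same look).
- panel_red: Loose painted test panel, red, a plain flat board 60 x 120 x 10 mm with all its sides alike, 50 to 100 g; starts lying flat on the table. Origin: centre of its underside; x across its 60 mm width, y along its 120 mm length, z up out of its 10 mm thickness (a half turn about z gives the same look).
- panel_blue: Loose painted test panel, blue, a plain flat board 60 x 120 x 10 mm with all its sides alike, 50 to 100 g; starts lying flat on the table. Origin: centre of its underside; x across its 60 mm width, y along its 120 mm length, z up out of its 10 mm thickness (a half turn about z gives the same look).
- tape: Bystander: roll of blue masking tape lying flat, 84 mm across, 36 mm high. Origin: centre of its underside.
- jar: Bystander: jar with brass lid, 60 mm across, 95 mm high. Origin: centre of its underside.
- sanding_block: Bystander: cork sanding block 60 x 100 x 28 mm. Origin: centre of its underside.
- screwdriver: Bystander: screwdriver lying on the table at the right edge of the work area, about 200 mm long. Origin: below the middle of the tool; x from handle to tip.
- spray_can: Bystander: grey spray can, 64 mm across, 180 mm high, standing beyond the rack. Origin: centre of its underside.
Mind the look-alikes: they are no part of the job. Of the things that look like the panel_red, take the one that is farthest from the robot's base at the start.

How it is judged:
By the outcome, as a careful person would: the job done as asked, in the order asked, and still so for the second after the job is handed in, with the robot touching nothing.
It also fails if it takes over 67 s, if anything falls off the work surface, if the arm or the gripper's body presses on something with over 40 N, if the wrist force passes 120 N, or if a joint passes its speed limit or range.

### The arm

A 6-joint arm with a two-finger parallel gripper is mounted at the origin on the work surface. World frame = base frame: x ahead of the robot, y to its left, z up, the work surface at z = 0. Lengths are in mm, angles in rad, forces in N, time in s.
With the tool pointing down it reaches from about 325 to 875 mm from the base axis. Payload 4.4 kg.
Tool frame: the origin (TCP) lies on the centre line of the jaws, within the pads' length; the fingertips stand ahead of it and the grasp point (between the pads) lies 6 mm ahead of it (ctrl.tcp_to_tips is the z of the fingertips in the tool frame, in mm); z points along the fingers, y is the line along which they close (so a half turn about z gives the same grasp; the last joint's range is limited). The gripper opens to 85 mm and grips with 20 to 120 N. Pads are 22 mm wide; open, the fingers measure 114 mm over their backs; the gripper's body (76 mm by 85 mm) begins 54 mm behind the grasp point. The pads swing forward as they close: fully open they stand 13 mm farther back than shut.
Start: joints at [1.153, 0.207, 1.542, -0, 1.393, -0.15], TCP at [152.161, 554.504, 256.282] pointing down, gripper open.
Joint ranges: [-2.73, 2.73], [-0.86, 2.22], [0.23, 2.46], [-1.11, 4.25], [0.08, 2.63], [-2.82, 2.82]. Speed limits (rad/s): [2.79, 2.79, 3.14, 3.14, 3.14, 3.14].

### API

Orientations are given as a 3x3 rotation matrix whose columns are the frame's x, y, z axes.
In Python, from plant import ctrl, sensors, optics gives the robot as it stands. Calls block until the motion is done:
- ctrl.move_ptp(position, orientation): joint-space move of the TCP to a pose.
- ctrl.move_l(position, rot=None, vel=150, threshold=None): straight line of the TCP; rot=None keeps the orientation; vel is the mean speed in mm/s. With threshold (N) it stops when the force on the tool has changed by that much, and returns True; else False.
- ctrl.set_joints(angles): joint-space move.
- ctrl.gripper_to(opening, force=None): finger opening in mm; force is the grip in N (None keeps the last); returns when the fingers have stopped.
- ctrl.hold(seconds).
- ctrl.solve_ik(position, orientation): joint angles nearest the present ones, or None.
- sensors.read_state(): the state.
- optics.grab_frame(name): name is "side" or "top" or "wrist"; returns (picture, depth): 400x640x3 uint8, red, green, blue; 400x640 float32, mm along the optical axis (not along the pixel's ray), 0 where there is no reading.
- optics.camera_params(name): a dict with "mtx" (3x3 intrinsics, pixels), "R" (3x3) and "t" (3): a world point X has camera coordinates R X + t; the wrist camera has in their place "T_tool_cam" (4x4, takes a point from camera to tool coordinates, whose origin is the TCP and whose axes are the flange's). Camera axes: x right, y down, z forward; pixel columns grow to the right and rows downward; lengths in mm; the calibration is good to about 2 mm. The wrist camera is an equidistant fisheye: a pixel r from the principal point sees the ray r / f radians off the axis. A picture is of the moment at which its call begins: read the wrist's pose just before it. camera_params takes no time and is no camera call.
A pose or a line that the arm cannot do raises ctrl.MotionError and nothing moves.
- ctrl.finish_job(): hands the job in; it is judged then, once.
The state is a dict: "t": time; "q": joint angles; "qvel": joint speeds; "tau": joint torques, N m; "eef_pos": TCP position; "eef_rot": TCP orientation; "force": force on the tool from outside, world axes, zero at the start; "wrist_torque": the same for the moment, N m; "grip_width": finger opening in mm; "grasp_force": force on a finger pad.
Only numpy, scipy, OpenCV 4.12 (cv2) and the standard library are available. Lean on these libraries where they do the work, as an engineer would, in place of code of your own. Each camera call takes 0.05 s, during which the arm holds its last target. There are 200 camera calls.

## Working session

There is one attempt and no reset: what is moved stays moved. The work goes in short steps, each a Python script; the robot and the scene stay as the last script left them, time stands still between calls to the robot, and variables do not carry over. Pictures are saved under pics/ and viewed, at most 10 in all, crops included, and the job is handed in when it is done.

```bash
ls; mkdir -p pics; python3 - <<'E'
from plant import ctrl,sensors,optics
import cv2,numpy as np
for n in ("top","side"):
    p,d=optics.grab_frame(n); cv2.imwrite(f"pics/{n}0.png",p[...,::-1]); np.savez(f"pics/{n}0.npz",p=p,d=d)
    c=optics.camera_params(n); print(n,c["mtx"],c["R"],c["t"], (d==0).mean())
print(sensors.read_state()["t"],ctrl.tcp_to_tips)
E
```

```text
pics
top [[505.63853123   0.         307.88964235]
 [  0.         505.63853123 186.03422656]
 [  0.           0.           1.        ]] [[ 9.16981610e-03 -9.99956749e-01  1.55405510e-03]
 [-9.82517163e-01 -9.29886436e-03 -1.85939657e-01]
 [ 1.85946066e-01  1.78146654e-04 -9.82559936e-01]] [ -94.04364346  488.44464206 1250.57633841] 0.00398828125
side [[376.23455887   0.         322.81060635]
 [  0.         376.23455887 201.25527524]
 [  0.           0.           1.        ]] [[-9.69492628e-01 -2.45120419e-01  1.58239596e-04]
 [-1.61730717e-01  6.39186918e-01 -7.51853216e-01]
 [ 1.84193431e-01 -7.28941742e-01 -6.59330506e-01]] [449.0087077  197.27078674 793.46139671] 0.00401171875
0.1 25.0
```

View pics/top0.png

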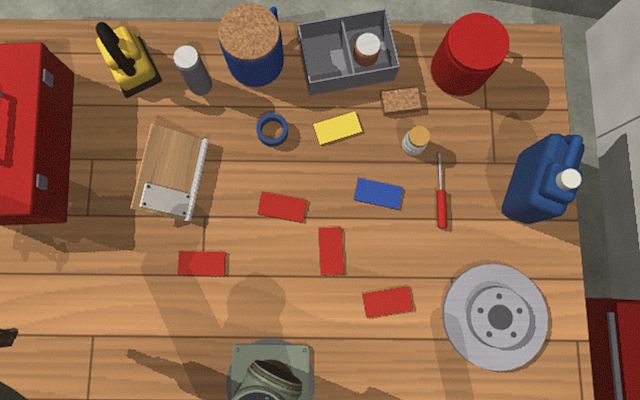

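View pics/side0.png

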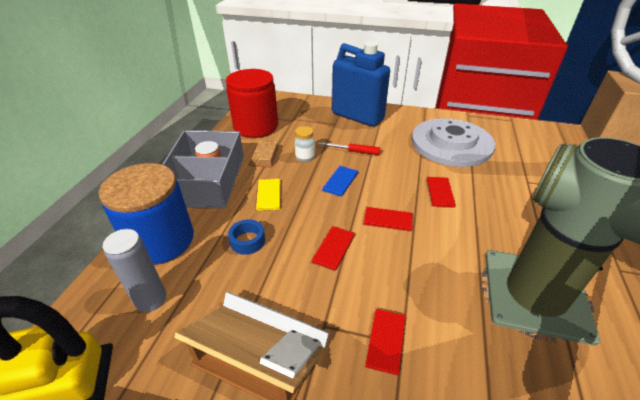

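Top view: rack at about (170,170), with the white panel at (165,200) and the ledge at (198,180). Yellow is at (338,128), blue at (379,194) and the reds at (282,206), (331,250), (202,263) and (388,301). In the side view the rack is at (255,340). Next I measure the panels and enlarge the rack.

```bash
cat > h.py <<'E'
import numpy as np,cv2
from plant import ctrl,sensors,optics
def ray(cam,uv,z):
    c=optics.camera_params(cam); o=-c["R"].T@c["t"]
    d=c["R"].T@np.linalg.inv(c["mtx"])@np.r_[uv,1.]
    return o+d*(z-o[2])/d[2]
def mask(p,col):
    h=cv2.cvtColor(p,cv2.COLOR_RGB2HSV); H,S,V=cv2.split(h)
    m={"yellow":(H>22)&(H<35)&(S>150)&(V>110),"red":((H<5)|(H>174))&(S>170)&(V>100),"blue":(H>105)&(H<122)&(S>130)&(V>80)}[col]
    return m.astype(np.uint8)
def panels(p,cam,col,z=10):
    out=[]
    for c in cv2.findContours(mask(p,col),cv2.RETR_EXTERNAL,cv2.CHAIN_APPROX_NONE)[0]:
        if cv2.contourArea(c)<300: continue
        w=np.array([ray(cam,q[0],z)[:2] for q in c],np.float32)
        (cx,cy),(a,b),t=cv2.minAreaRect(w)
        if a>b: a,b,t=b,a,t-90   # t: direction of width (short side)
        if 45<a<80 and 100<b<145: out.append((cx,cy,a,b,(t+90)%180-90,np.hypot(cx,cy)))
    return out
E
python3 - <<'E'
from h import *
for n in("top","side"):
    p=np.load(f"pics/{n}0.npz")["p"]
    for c in("yellow","red","blue"):
        for o in panels(p,n,c): print(n,c,np.round(o,1))
t=np.load("pics/top0.npz")["p"][115:225,125:215]; s=np.load("pics/side0.npz")["p"][285:400,165:335]
cv2.imwrite("pics/topc.png",cv2.resize(t,None,fx=5.4,fy=5.4,interpolation=cv2.INTER_CUBIC)[...,::-1])
cv2.imwrite("pics/sidec.png",cv2.resize(s,None,fx=4.7,fy=4.7,interpolation=cv2.INTER_CUBIC)[...,::-1])
E
```

```text
top yellow [ 657.5 -167.1   60.5  120.5   18.3  678.4]
top red [ 200.9 -293.2   59.   118.9    9.7  355.5]
top red [292.6 181.6  59.1 118.9  -0.8 344.3]
top red [ 328.1 -149.7   58.7  118.7  -87.2  360.7]
top red [440.5 -21.7  59.3 119.   -9.6 441. ]
top blue [ 478.5 -274.2   58.8  117.7  -11.7  551.5]
side yellow [ 658.6 -163.7   60.8  129.7   18.4  678.6]Traceback (most recent call last):
  File "<stdin>", line 5, in <module>
  File "h.py", line 15, in panels
    w=np.array([ray(cam,q[0],z)[:2] for q in c],np.float32)
                ~~~^^^^^^^^^^^^
  File "h.py", line 4, in ray
    c=optics.camera_params(cam); o=-c["R"].T@c["t"]
ValueError: time passes only in moves, steps and waits
```

```bash
sed -i 's/^def ray/CAM={n:optics.camera_params(n) for n in("top","side")}\ndef ray/; s/c=optics.camera_params(cam);/c=CAM[cam];/' h.py
python3 - <<'E'
from h import *
p=np.load("pics/side0.npz")["p"]
for c in("yellow","red","blue"):
    for o in panels(p,"side",c): print(c,np.round(o,1))
t=np.load("pics/top0.npz")["p"][115:225,125:215]; s=np.load("pics/side0.npz")["p"][285:400,165:335]
cv2.imwrite("pics/topc.png",cv2.resize(t,None,fx=5.4,fy=5.4,interpolation=cv2.INTER_CUBIC)[...,::-1])
cv2.imwrite("pics/sidec.png",cv2.resize(s,None,fx=4.7,fy=4.7,interpolation=cv2.INTER_CUBIC)[...,::-1])
E
```

```text
yellow [ 658.6 -163.7   60.8  129.7   18.4  678.6]
red [ 2.944e+02  1.834e+02  6.000e+01  1.223e+02 -3.000e-01  3.469e+02]
red [442.  -18.8  60.3 124.5  -9.7 442.4]
red [ 330.  -147.    65.2  117.   -87.1  361.3]
red [ 203.7 -290.3   59.3  126.    10.   354.6]
blue [ 480.8 -270.6   60.4  126.6  -11.1  551.7]
```

View pics/topc.png

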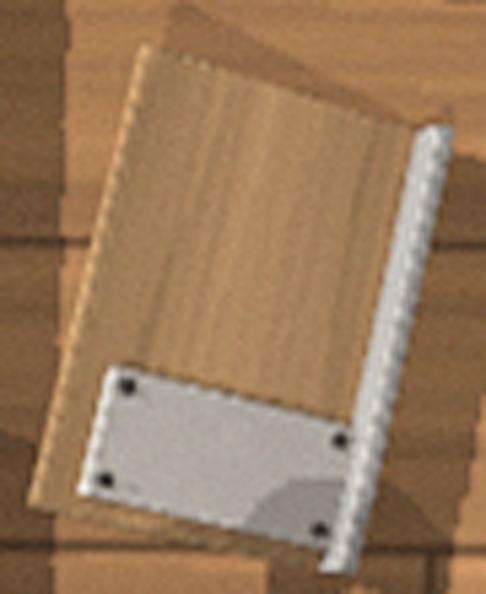

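View pics/sidec.png

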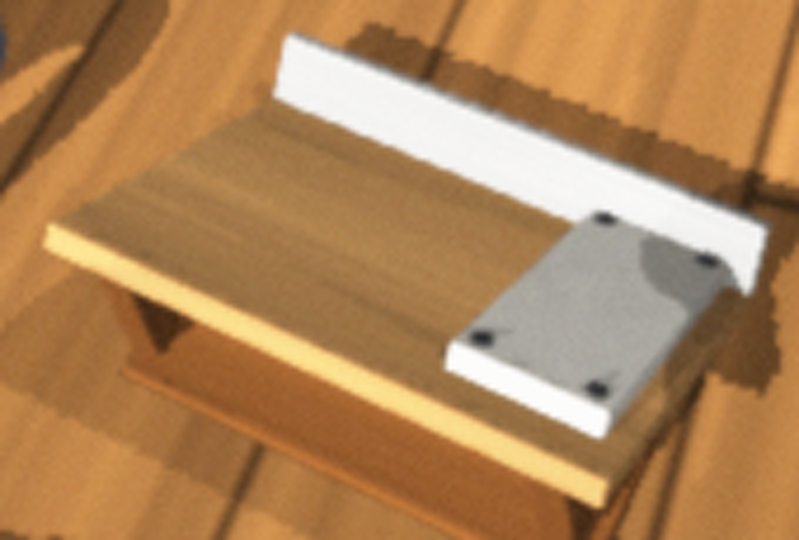

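The top crop shows the board's upper corners at (32,503) and (145,47), the white panel's upper corners at (80,492) and (112,367), and the ledge ends at (452,127) and (355,572). In the side crop the board corners are at (47,228) and (606,485), the ledge top at (288,35) and (766,230), and the white panel corners at (449,345) and (604,415). I fit the rack pose to these points.

```bash
cat >> h.py <<'E'
def board_R(yaw):
    c,s=np.cos(np.radians(35)),np.sin(np.radians(35)); cy,sy=np.cos(yaw),np.sin(yaw)
    return np.array([[cy,-sy,0],[sy,cy,0],[0,0,1]])@np.array([[1,0,0],[0,c,-s],[0,s,c]])
def proj(cam,X):
    c=CAM[cam]; q=c["mtx"]@(c["R"]@X+c["t"]); return q[:2]/q[2]
def panel_pose(B,o,xc,tilt,dy=0,dz=0):
    """underside centre + axes of a shingled panel, world; xc,dz board mm, tilt rad"""
    R=B@np.array([[np.cos(tilt),0,np.sin(tilt)],[0,1,0],[-np.sin(tilt),0,np.cos(tilt)]])
    return R
E
python3 - <<'E'
from h import *
from scipy.optimize import least_squares
T=[((-10,138,0),(32,503)),((212,138,0),(145,47)),((0,120,10),(80,492)),((60,120,10),(112,367)),((212,-8,28),(452,127)),((-10,-8,28),(355,572)),((-10,0,28),(322,567)),((212,0,28),(420,125))]
S=[((212,0,28),(288,35)),((-10,0,28),(766,230)),((212,0,0),(273,97)),((212,138,0),(47,228)),((-10,138,0),(606,485)),((60,120,10),(449,345)),((0,120,10),(604,415)),((60,0,10),(587,213))]
obs=[("top",np.array(X,float),(np.array(u)+.5)/5.4-.5+[125,115]) for X,u in T]+[("side",np.array(X,float),(np.array(u)+.5)/4.7-.5+[165,285]) for X,u in S]
def fit(ob):
    f=lambda v:np.concatenate([proj(c,board_R(v[2])@X+[v[0],v[1],16])-u for c,X,u in ob])
    r=least_squares(f,[400,200,0],loss="soft_l1",x_scale=[100,100,.1]); return r.x,f(r.x).reshape(-1,2)
for n,ob in(("top",obs[:8]),("side",obs[8:]),("both",obs)):
    x,r=fit(ob); print(n,np.round(x,3)); 
    if n!="both": print(np.round(r,1).tolist())
np.save("rack.npy",x)
B=board_R(x[2]);o=np.r_[x[:2],16]
t=np.radians(14)
P=B@np.array([[np.cos(t),0,np.sin(t)],[0,1,0],[-np.sin(t),0,np.cos(t)]])
for sgn in(1,-1):
  R=np.column_stack([sgn*-P[:,1],sgn*-P[:,0],-P[:,2]]); print(np.linalg.det(R))
  for xc in(70,111,152):
    for h in(0,60): print(sgn,xc,h,(lambda q:None if q is None else np.round(q,2))(ctrl.solve_ik(o+B@[xc,60,7]+P[:,2]*(h+12),R)))
E
```

```text
top [ 4.11911e+02  2.31523e+02 -1.65000e-01]
[[-0.6, 0.5], [-0.6, -0.9], [-0.0, 0.1], [-0.3, -0.4], [-0.2, 0.0], [-0.4, 0.3], [2.8, 0.5], [3.0, -0.5]]
side [ 4.12447e+02  2.30044e+02 -1.67000e-01]
[[-0.6, 0.5], [-0.2, 0.4], [-0.1, 0.2], [-0.3, -0.8], [-0.1, 0.1], [-0.2, -0.2], [0.6, 0.3], [1.5, -1.1]]
both [ 4.12206e+02  2.30528e+02 -1.66000e-01]
1.0
1 70 0 None
1 70 60 None
1 111 0 None
1 111 60 None
1 152 0 None
1 152 60 None
1.0
-1 70 0 [-0.    0.47  1.79  0.69  1.17 -0.29]
-1 70 60 [-0.07  0.4   1.77  0.65  1.28 -0.27]
-1 111 0 [-0.01  0.53  1.69  0.68  1.2  -0.27]
-1 111 60 [-0.07  0.46  1.67  0.64  1.31 -0.25]
-1 152 0 [-0.02  0.6   1.58  0.67  1.24 -0.25]
-1 152 60 [-0.08  0.53  1.56  0.63  1.34 -0.23]
```

```bash
cat >> h.py <<'E'
st=sensors.read_state
def pick(x,y,tdeg,lift=8.5):
    t=np.radians(tdeg); w=np.array([np.cos(t),np.sin(t),0]); z=np.array([0,0,-1.])
    best=None
    for s in(1,-1):
        R=np.column_stack([np.cross(s*w,z),s*w,z]); q=ctrl.solve_ik(np.array([x,y,110.]),R)
        if q is not None and (best is None or abs(q[5])<best[0]): best=(abs(q[5]),R)
    R=best[1]; ctrl.gripper_to(72,30)
    ctrl.move_ptp([x,y,110],R); ctrl.move_l([x,y,45],vel=200)
    hit=ctrl.move_l([x,y,12],vel=30,threshold=3); zt=st()["eef_pos"][2]
    ctrl.move_l([x,y,zt+lift],vel=40); w=ctrl.gripper_to(50,30); s=st(); d=s["eef_pos"][2]
    print("touch",hit,round(zt,1),"grip",s["grip_width"],s["grasp_force"],"d",round(d,2))
    p=s["eef_pos"].copy() if hasattr(s["eef_pos"],"copy") else s["eef_pos"]
    ctrl.move_l([x,y,d+40],vel=100); ctrl.move_l([x,y,240],vel=250)
    print("t",st()["t"],st()["grip_width"]); return d
def place(xc,zc,tilt,d):
    v=np.load("rack.npy"); B=board_R(v[2]); o=np.r_[v[:2],16.]; P=panel_pose(B,o,0,tilt)
    R=np.column_stack([P[:,1],P[:,0],-P[:,2]]); n=P[:,2]
    g=lambda dy,dz:o+B@[xc,60+dy,zc+dz]+n*d
    inv=lambda:B.T@(np.array(st()["eef_pos"])-n*d-o)
    ctrl.move_ptp(g(8,70),R); ctrl.move_l(g(8,5),vel=120)
    h=ctrl.move_l(g(-9,5),vel=25,threshold=3); a=inv(); print("ledge",h,np.round(a-[xc,60,zc],2))
    dy=a[1]-60+.3
    h=ctrl.move_l(g(dy,-5),vel=15,threshold=3); a=inv(); print("down",h,np.round(a-[xc,60,zc],2),np.round(B.T@st()["force"],1))
    return g,a
def release(g,a,n=None):
    ctrl.gripper_to(68); p=np.array(st()["eef_pos"]); k=-np.array(st()["eef_rot"])[:,2]
    ctrl.move_l(p+k*30,vel=60); ctrl.move_l(p+k*110,vel=200); print("t",st()["t"])
E
python3 - <<'E'
from h import *
d=pick(657.8,-166,18.3); np.save("d.npy",d)
p,_=optics.grab_frame("side"); cv2.imwrite("pics/s1.png",p[...,::-1])
E
```

```text
touch True 16.8 grip 58.83582049649009 32.49898552894592 d 25.42
t 6.9167 58.113524493209916
```

View pics/s1.png

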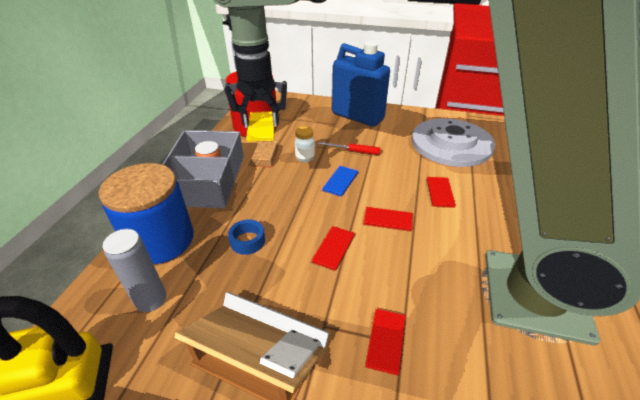

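The yellow panel is held in the gripper at (260,127). I check its tilt in the jaws from depth before placing.

```bash
cat >> h.py <<'E'
def held(cam,col,near,rad=90):
    """plane of the coloured top face near a world point: centroid and normal"""
    p,dp=optics.grab_frame(cam); c=CAM[cam]; m=mask(p,col); m=cv2.erode(m,np.ones((3,3),np.uint8))
    v,u=np.nonzero(m&(dp>0)); D=dp[v,u]
    X=(np.linalg.inv(c["mtx"])@np.vstack([u,v,np.ones_like(u)])*D).T-c["t"]; X=X@c["R"]
    X=X[np.linalg.norm(X-near,axis=1)<rad]
    for _ in range(4):
        m0=X.mean(0); n=np.linalg.svd(X-m0,full_matrices=False)[2][2]; r=(X-m0)@n; X=X[abs(r)<max(2.5*np.median(abs(r)),1.5)]
    return m0,n*np.sign(n[2]),len(X)
E
python3 - <<'E'
from h import *
s=st(); e=np.array(s["eef_pos"]); print(e,s["grip_width"],s["grasp_force"])
for c in("side","top"): print(c,[np.round(k,3) for k in held(c,"yellow",e-[0,0,15])])
E
```

```text
[ 656.22637781 -165.41157656  236.65416006] 58.71951271370976 32.39095866680145
side [array([ 653.861, -158.826,  221.395]), array([0.004, 0.004, 1.   ]), np.int64(505)]h.py:65: RuntimeWarning: Mean of empty slice.
  m0=X.mean(0); n=np.linalg.svd(X-m0,full_matrices=False)[2][2]; r=(X-m0)@n; X=X[abs(r)<max(2.5*np.median(abs(r)),1.5)]
  ret = um.true_divide(
Traceback (most recent call last):
  File "h.py", line 65, in held
    m0=X.mean(0); n=np.linalg.svd(X-m0,full_matrices=False)[2][2]; r=(X-m0)@n; X=X[abs(r)<max(2.5*np.median(abs(r)),1.5)]
                    ~~~~~~~~~~~~~~~~~~~~~~~~~~~~~~~~~~~~~~~~~~^^^
IndexError: index 2 is out of bounds for axis 0 with size 0
```

```bash
python3 - <<'E'
from h import *
d=float(np.load("d.npy")); g,a=place(69.9,7.5,np.radians(14.4),d)
print(st()["t"],st()["grip_width"],[np.round(k,3) for k in held("side","yellow",np.array(st()["eef_pos"]))])
v=np.load("rack.npy");B=board_R(v[2]); m,n,_=held("side","yellow",np.array(st()["eef_pos"]))
print("centroid board",B.T@(m-np.r_[v[:2],16]),"normal",B.T@n, "cmd R n",B.T@-np.array(st()["eef_rot"])[:,2])
p,_=optics.grab_frame("side"); cv2.imwrite("pics/s2.png",cv2.resize(p[230:400,140:380],None,fx=3.3,fy=3.3)[...,::-1])
E
```

```text
ledge True [0.58 1.16 5.31]
down True [-0.28  1.19 -0.22] [ 0.9 -0.4  4.3]
10.2 58.98618440487505 [array([492.655, 272.491,  75.566]), array([ 0.158, -0.585,  0.795]), np.int64(671)]
centroid board [72.10257136 76.32942441 17.52723486] normal [0.24792308 0.00314352 0.96877462] cmd R n [ 2.49758114e-01 -8.33725367e-04  9.68307900e-01]
```

View pics/s2.png

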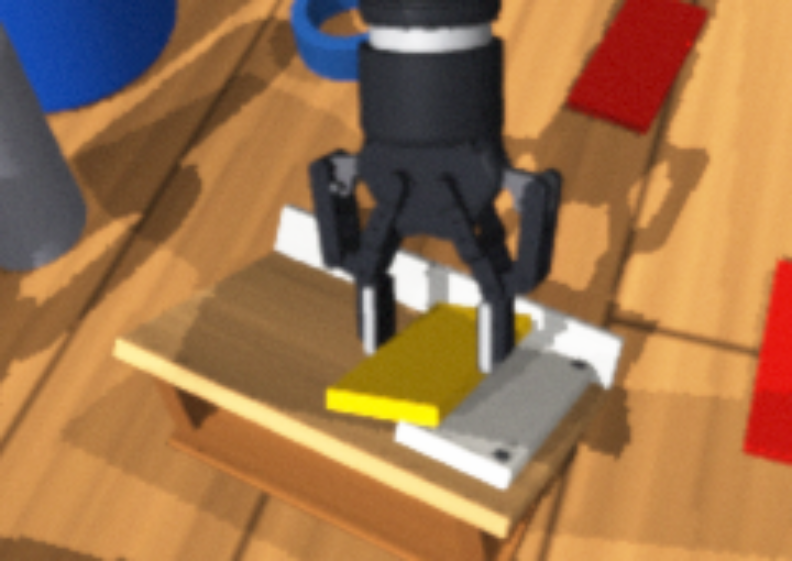

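The yellow panel lies on the board at (430,365), overlapping the white one and touching the ledge. Its tilt matches the plan. I release it and pick red.

```bash
cat > step.py <<'E'
import sys
from h import *
def check(col,near):
    v=np.load("rack.npy");B=board_R(v[2]); m,n,k=held("side",col,near)
    print(col,"centroid",np.round(B.T@(m-np.r_[v[:2],16]),1),"normal",np.round(B.T@n,3),k)
def run(col,x,y,t,xc,zc,tilt):
    e=np.array(st()["eef_pos"])
    d=pick(x,y,t)
    if not 55<st()["grip_width"]<63: print("bad grip"); sys.exit()
    s=np.array(st()["eef_pos"]); m,n,k=held("side",col,s-[0,0,15]); print("held",np.round(m-s,1),np.round(n,3))
    if n[2]<.995: print("tilted"); sys.exit()
    place(xc,zc,np.radians(tilt),d); check(col,np.array(st()["eef_pos"])); np.save("d.npy",d)
E
python3 - <<'E'
from step import *
release(0,0)
run("red",440.9,-20.7,-9.6,110.9,7.3,14.2)
p,_=optics.grab_frame("side"); cv2.imwrite("pics/s3.png",cv2.resize(p[230:400,140:380],None,fx=3.3,fy=3.3)[...,::-1])
E
```

```text
t 11.8
touch True 16.7 grip 58.69167101436057 31.980498433113098 d 25.47
t 16.3167 58.78276834131558
held [  3.   10.8 -15.7] [0.002 0.    1.   ]
ledge True [ 0.39 -0.26  5.23]
down True [-0.33 -0.19 -0.09] [-0.4  1.   4.2]
red centroid [113.2  78.5  17.2] normal [0.245 0.007 0.97 ] 277
```

View pics/s3.png

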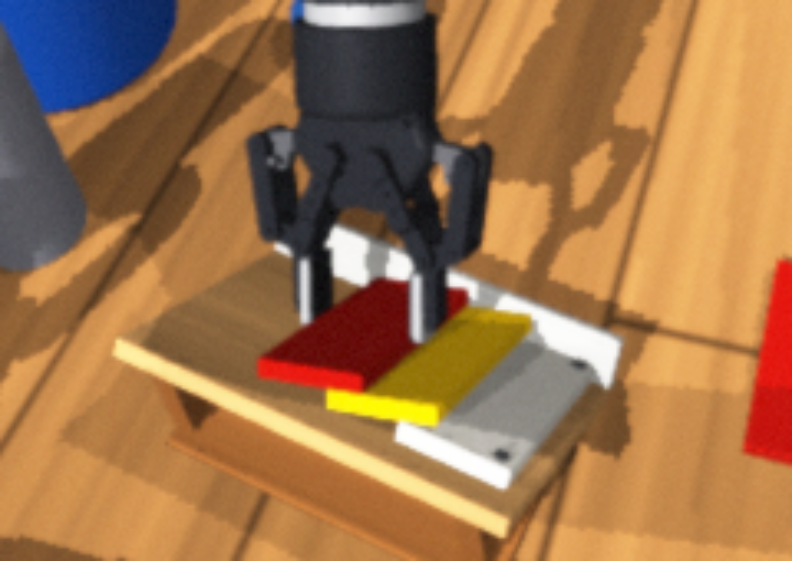

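Red sits at (365,335), shingled on yellow at (430,370), with its edge on the ledge. Blue is next.

```bash
python3 - <<'E'
from step import *
release(0,0)
run("blue",478.9,-273.2,-11.5,152.0,7.3,14.2)
if st()["eef_pos"][1]>150:
    release(0,0); e=np.array(st()["eef_pos"]); ctrl.move_ptp([450,-50,350],np.diag([1.,-1,-1])); ctrl.hold(.3)
    v=np.load("rack.npy")
    for c,x in(("yellow",70),("red",111),("blue",152)): check(c,np.r_[v[:2],16]+board_R(v[2])@[x,60,15])
    p,_=optics.grab_frame("side"); cv2.imwrite("pics/s4.png",cv2.resize(p[230:400,140:380],None,fx=3.3,fy=3.3)[...,::-1])
    p,_=optics.grab_frame("top"); cv2.imwrite("pics/t4.png",p[...,::-1]); print(st()["t"],st()["eef_pos"])
E
```

```text
t 20.525
touch True 16.8 grip 58.75900800389944 32.44673430919647 d 25.48
t 25.8167 58.69995212877692
held [  4.3   6.7 -15.4] [ 0.005 -0.001  1.   ]
ledge True [0.49 0.58 5.3 ]
down True [-0.29  0.62 -0.18] [0.7 0.9 3.6]
blue centroid [152.9  77.9  17.6] normal [0.244 0.003 0.97 ] 597
t 30.725
yellow centroid [59.7 71.9 20.8] normal [0.246 0.003 0.969] 563
red centroid [100.7  74.7  20.5] normal [0.248 0.006 0.969] 499
blue centroid [150.2  69.5  18.3] normal [0.243 0.003 0.97 ] 725
32.6083 [450.0585915  -50.01058369 349.96643936]
```

View pics/s4.png

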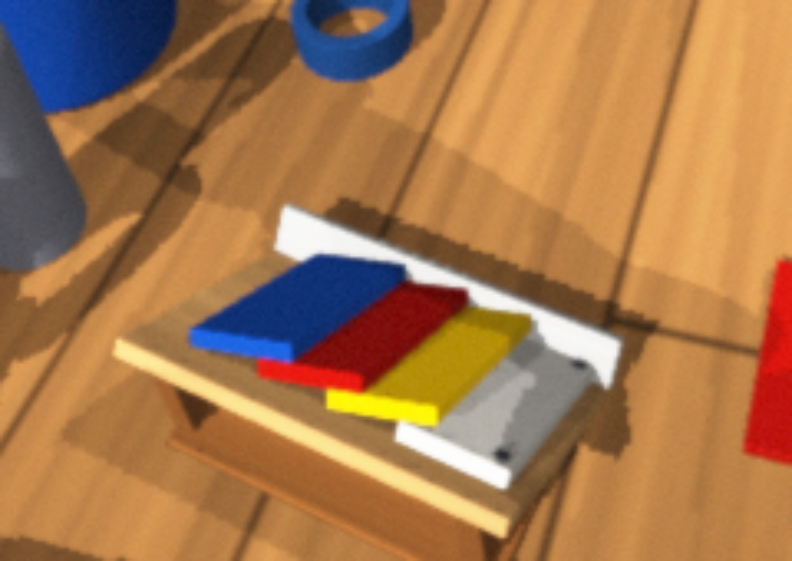

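View pics/t4.png

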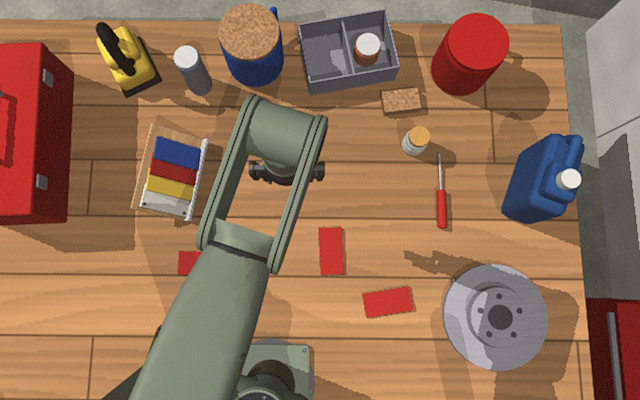

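The side view shows yellow at (430,370), red at (365,335) and blue at (300,305), shingled evenly with their edges at the ledge. In the top view, the row is at (175,170), the bystanders in sight have not moved (the arm hides the tape there) and the arm is clear.

```bash
python3 -c "
from plant import ctrl
print(ctrl.finish_job())"
```

```text
the job is handed in; nothing more can be done
None
```

The yellow, red and blue panels are shingled on the rack from the white panel, each overlapping the one before by about a third with its short edge at the ledge; the job was handed in at about 33 s of the 67 s limit, and no verdict came back.

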